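# Cull the twisted lid blank on the granite plate

### The arm

A 6-joint arm with a two-finger parallel gripper is mounted at the origin on the work surface. World frame = base frame: x ahead of the robot, y to its left, z up, the work surface at z = 0. Lengths are in mm, angles in rad, forces in N, time in s.
With the tool pointing down it reaches from about 325 to 775 mm from the base axis. Payload 5.5 kg.
Tool frame: the origin (TCP) lies at the very end of the fingers, on their centre line; the grasp point (between the pads) lies 19 mm behind it; y points along the fingers, z is the direction in which the jaws open and shut, and the axes are right-handed (so a half turn about y gives the same grasp; the last joint's range is limited). The gripper opens to 85 mm and grips with 20 to 120 N. Pads are 22 mm wide; open, the fingers measure 114 mm over their backs; the gripper's body (76 mm by 85 mm) begins 54 mm behind the grasp point. The pads swing forward as they close: fully open they stand 13 mm farther back than shut.
Start: joints at [-1.322, 0.091, 1.231, -0, 1.82, -0.057], TCP at [180.633, -572.178, 231.275] pointing down, gripper open.
Joint ranges: [-2.87, 2.87], [-0.86, 2.18], [0.17, 2.46], [-1.51, 4.65], [0.06, 2.69], [-2.65, 2.65]. Speed limits (rad/s): [2.57, 2.57, 3.01, 3.14, 3.14, 3.14].

### API

Orientations are given as a 3x3 rotation matrix whose columns are the frame's x, y, z axes.
In Python, from bench import arm gives the robot as it stands. Calls block until the motion is done:
- arm.movep(position, orientation): joint-space move of the TCP to a pose.
- arm.move_linear(position, speed=150, attitude=None): straight line of the TCP; attitude=None keeps the orientation; speed is the mean speed in mm/s.
- arm.movej(angles): joint-space move.
- arm.grip(opening): opening from 0.0 (shut) to 1.0 (fully open); the grip force is fixed at half the most; returns when the fingers have stopped.
- arm.dwell(seconds).
- arm.inverse_kinematics(position, orientation): joint angles nearest the present ones, or None.
- arm.observe(): the state.
- arm.get_image(name): name is "scene" or "top" or "wrist"; returns a dict with "img" (384x512x3 uint8, red, green, blue), "z_map" (384x512 float32, mm along the optical axis (not along the pixel's ray), 0 where there is no reading), "mtx" (3x3 intrinsics, pixels), "k1" (the pictures are not rectified: a ray, as slopes to the right and down, at radius r is drawn at 1 + k1 r^2 times it, then the intrinsics apply), "origin" and "attitude" of the camera in the world. Camera axes: x right, y down, z forward; pixel columns grow to the right and rows downward; lengths in mm; the calibration is good to about 2 mm. A picture is of the moment at which its call begins.
A pose or a line that the arm cannot do raises arm.PlanningError and nothing moves.
- arm.finish_job(): hands the job in, once; it reports no verdict.
The state is a dict: "time_s": time; "joint_pos": joint angles; "dq": joint speeds; "joint_torque": joint torques, N m; "eef_pos": TCP position; "ee_rot": TCP orientation; "force": force on the tool from outside, world axes, zero at the start; "ft_torque": the same for the moment, N m; "width": opening from 0.0 (shut) to 1.0 (fully open).
Only numpy, scipy, OpenCV 4.12 (cv2) and the standard library are available. Lean on these libraries where they do the work, as an engineer would, in place of code of your own. Each camera call takes 0.05 s, during which the arm holds its last target.

### The job

Three pine lid blanks lie about the bench and one of them is twisted. Lay all three side by side on the granite plate without dropping them, then press down on their corners from above with the fingertips until you find the one that rocks, and put that one in the grey offcut bin. Leave the two sound blanks lying flat on the plate and do not disturb the other things on the bench or the try square on the plate.

Things in the scene. Friction and masses are not known exactly. Their poses are not given: they have to be found in the camera images.
- blank_a: Pine lid blank 104 (x) x 62 (y) x 16 mm, 60 g, a dark knot near its (-x, -y) corner; origin: centre of underside. Three look alike; one (not told which) is twisted: on a flat surface it stands on two opposite corners, a third down, the fourth 5 mm up. A light press (under 1 N) on the raised corner tips it 0.1 rad over to the opposite slope; let go, it tips back. The sound two do not rock.
- blank_b: Pine lid blank 104 (x) x 62 (y) x 16 mm, 60 g, a dark knot near its (-x, -y) corner; origin: centre of underside. Three look alike; one (not told which) is twisted: on a flat surface it stands on two opposite corners, a third down, the fourth 5 mm up. A light press (under 1 N) on the raised corner tips it 0.1 rad over to the opposite slope; let go, it tips back. The sound two do not rock.
- blank_c: Pine lid blank 104 (x) x 62 (y) x 16 mm, 60 g, a dark knot near its (-x, -y) corner; origin: centre of underside. Three look alike; one (not told which) is twisted: on a flat surface it stands on two opposite corners, a third down, the fourth 5 mm up. A light press (under 1 N) on the raised corner tips it 0.1 rad over to the opposite slope; let go, it tips back. The sound two do not rock.
- plate: Black granite reference plate, fixed: 200 (its x) x 300 (its y) mm, on rubber feet, flat top 50 mm above the bench. Origin: centre of its underside, on the bench. A try square lies along its far (+x) edge; the rest of the top is free.
- bin: Open grey plastic offcut bin, fixed on the bench on one side of the plate: 190 (its x) x 150 (its y) x 75 mm high, walls 4 mm, floor 4 mm, with two thin offcut strips (8 mm) on the floor. Origin: centre of its underside.
- square: Small try square lying flat on the plate near its far edge, bystander, loose: wooden stock 62 (its x) x 18 x 14 mm centred 55 mm to its +y; 3 mm thick steel blade 26 mm wide, centred 18 mm to its +x, from y -64 to +46 mm. All of it lies within x -31..31, y -64..64 mm of the origin, which is on the underside.
- glue: Glue bottle, yellow with red cap, 58 mm across, 170 mm tall. Bystander, loose; origin at the centre of its underside.
- tape: Tape measure, 70 (x) x 36 (y) x 64 mm high, hook end sticking out to 48 mm on its +x side. Bystander, loose; origin at the centre of its underside.
- sander: Cork sanding block 110 (x) x 62 (y) x 26 mm high. Bystander, loose; origin at the centre of its underside.
- driver: Red-handled screwdriver lying along its x, 200 mm long, handle 26 mm thick at its -x end. Bystander, loose; origin at the centre of its underside.
- jar: Jar of screws, 64 mm across, 75 mm tall. Bystander, loose; origin at the centre of its underside.
- pencil: Flat red carpenter's pencil 185 (x) x 14 x 8 mm, lying at the left of the bench. Bystander, loose; origin at the centre of its underside.
- offcut: Pine offcut 32 (x) x 36 (y) x 45 mm high, standing between the plate and the robot, among the blanks. Bystander, loose; origin at the centre of its underside.
Things that resemble listed ones, but are neither listed nor needed, are in the scene too. What is shaped like the blank_a but pink or purple is not meant. Leave any orange look-alike of the blank_c alone.

How it is judged:
By the outcome, as a careful person would: the job done as asked, in the order asked, and still so for the second after the job is handed in, with the robot touching nothing.
It also fails if it takes over 72 s, if anything falls off the work surface, if the arm or the gripper's body presses on something with over 40 N, if the wrist force passes 120 N, or if a joint passes its speed limit or range.

## Working session

There is one attempt and no reset: what is moved stays moved. The work goes in short steps, each a Python script; the robot and the scene stay as the last script left them, time stands still between calls to the robot, and variables do not carry over. Pictures are saved under pics/ and viewed, and the job is handed in when it is done.

```bash
ls; mkdir -p pics
python3 - <<'E'
from bench import arm
import cv2,numpy as np
print(arm.observe())
for n in ["scene","top"]:
    d=arm.get_image(n); cv2.imwrite(f"pics/{n}0.png",cv2.cvtColor(d["img"],cv2.COLOR_RGB2BGR)); np.savez(f"{n}0.npz",**d)
    print(n,d["mtx"],d["k1"],d["origin"],d["attitude"])
E
```

```text
pics
{'time_s': 0.0, 'joint_pos': array([-1.32171424e+00,  9.18533432e-02,  1.23189415e+00, -1.50714276e-06,
        1.81981078e+00, -5.66880179e-02]), 'dq': array([ 1.98119650e-03,  3.00648351e-04,  2.46308986e-04, -8.90510408e-04,
        7.45893206e-04, -1.40707852e-05]), 'joint_torque': array([-1.85559184e-03, -4.58737600e+01, -4.18029499e+01, -3.43750553e-04,
        1.17267060e-02,  1.84901336e-05]), 'eef_pos': array([ 180.5498126 , -571.88682818,  230.14951379]), 'ee_rot': array([[-9.53615551e-01, -4.85969173e-04,  3.01026817e-01],
       [-3.01027190e-01,  1.90459839e-03, -9.53613655e-01],
       [-1.09908352e-04, -9.99998068e-01, -1.96254458e-03]]), 'force': array([0.22688469, 0.36360916, 0.72211017]), 'ft_torque': array([ 0.04369633, -0.01548529,  0.03148636]), 'width': 0.9983585995462042}
scene [[376.49042332   0.         253.42117893]
 [  0.         376.49042332 192.89480845]
 [  0.           0.           1.        ]] -0.034602406867329384 [1052.71714424  355.15039124 1224.17654737] [[-0.62975386  0.65424362 -0.41877841]
 [ 0.77672525  0.5375647  -0.32821043]
 [ 0.01039091 -0.53196755 -0.84670098]]
top [[421.23828405   0.         244.98145724]
 [  0.         421.23828405 194.65383746]
 [  0.           0.           1.        ]] -0.047580459081293776 [ 330.36012824  -92.62330914 1473.24922934] [[-0.00581763 -0.9951307   0.09839234]
 [-0.99996171  0.00643248  0.00593294]
 [-0.00653696 -0.09835406 -0.99513002]]
```

View pics/scene0.png

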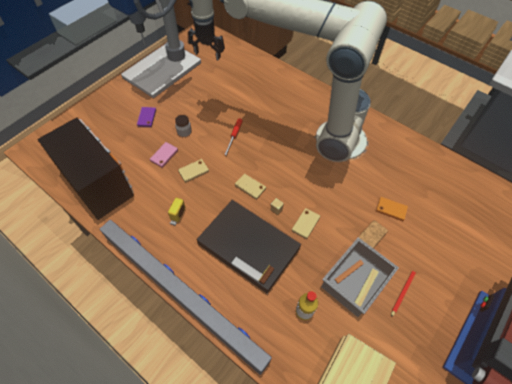

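View pics/top0.png

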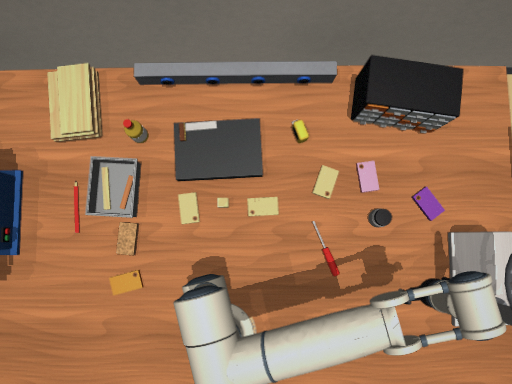

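Top view: pine blanks at (188,208), (262,207) and (326,182). The look-alikes are pink (367,176), purple (428,203), orange (126,282), the cork sander (127,239) and the offcut (222,202). I choose the three pine-coloured ones.

```bash
cat > h.py <<'E'
import numpy as np,cv2
def ray(d,uv):
    k=float(d["k1"]);m=np.asarray(d["mtx"],float)
    uv=np.asarray(uv,float).reshape(-1,1,2)
    # forward: distorted = r*(1+k1 r^2) -> OpenCV model
    n=cv2.undistortPoints(uv,m,np.array([k,0,0,0.])).reshape(-1,2)
    return np.c_[n,np.ones(len(n))]@np.asarray(d["attitude"]).T
def onplane(d,uv,z):
    r=ray(d,uv);o=np.asarray(d["origin"]);return o+r*((z-o[2])/r[:,2])[:,None]
def depthpt(d,uv):
    uv=np.atleast_2d(uv);r=ray(d,uv);zz=np.array([d["z_map"][int(round(v)),int(round(u))] for u,v in uv])
    return np.asarray(d["origin"])+r*zz[:,None]
def masks(d,lo,hi,amin=60):
    hsv=cv2.cvtColor(np.asarray(d["img"]),cv2.COLOR_RGB2HSV)
    m=cv2.inRange(hsv,lo,hi);cs,_=cv2.findContours(m,cv2.RETR_EXTERNAL,cv2.CHAIN_APPROX_NONE)
    return m,[c for c in cs if cv2.contourArea(c)>amin]
def rect(d,c,z):
    p=onplane(d,c.reshape(-1,2).astype(float),z)[:,:2].astype(np.float32)
    (cx,cy),(w,h),a=cv2.minAreaRect(p)
    if w<h: w,h,a=h,w,a+90
    return cx,cy,w,h,((a+90)%180)-90
def save(d,n,crop=None,s=1):
    im=np.asarray(d["img"])
    if crop: im=im[crop[1]:crop[3],crop[0]:crop[2]]
    im=cv2.resize(im,None,fx=s,fy=s,interpolation=cv2.INTER_CUBIC)
    cv2.imwrite(f"pics/{n}.png",cv2.cvtColor(im,cv2.COLOR_RGB2BGR))
E
python3 - <<'E'
from h import *
t=dict(np.load("top0.npz"));s=dict(np.load("scene0.npz"))
hsv=cv2.cvtColor(t["img"],cv2.COLOR_RGB2HSV)
for u,v in [(188,208),(262,207),(326,182),(222,202),(126,282),(300,250),(220,150),(195,126)]: print((u,v),hsv[v,u],depthpt(t,(u,v)).round(1))
for n,d in(("top",t),("scene",s)):
    m,cs=masks(d,(20,60,120),(35,170,255))
    for c in cs: print(n,cv2.boundingRect(c),np.round(rect(d,c,16),1))
m,cs=masks(t,(0,0,0),(180,120,75),800)
for c in cs: print("dark",cv2.boundingRect(c),np.round(rect(t,c,50),1))
save(t,"crop0",(80,110,350,260),2.9)
E
```

```text
(188, 208) [ 25  91 210] [[428.9 113.6  20. ]]
(262, 207) [ 25  90 212] [[ 430.8 -142.5   20.3]]
(326, 182) [ 24  94 212] [[ 517.  -366.9   15.8]]
(222, 202) [ 24  95 212] [[446.9  -5.8  45.6]]
(126, 282) [ 18 175 207] [[175.6 326.7  14.3]]
(300, 250) [ 12 151 169] [[ 281.8 -273.4    2.6]]
(220, 150) [105   8  68] [[626.2   0.9  47.8]]
(195, 126) [ 20  11 206] [[709.7  86.8  54.7]]
top (217, 198, 12, 9) [449.3  -5.7  38.4  27.9  89.6]
top (248, 197, 30, 19) [ 434.6 -144.5  100.7   62.5   89.6]
top (178, 193, 21, 31) [429.9 113.1 103.8  62.2   6.9]
top (102, 167, 9, 43) [501.8 405.1 149.8  24.2   5.1]
top (313, 165, 26, 34) [ 519.  -364.6  105.2   62.6  -19.5]
top (293, 120, 14, 19) [ 709.6 -282.5   64.1   34.9   26.8]
top (48, 63, 46, 78) [818.4 546.3 274.7 153.7   6.3]
scene (167, 362, 23, 22) [1078.   106.6   82.1   16.7   -5.2]
scene (134, 343, 26, 29) [1104.9    7.1   96.3   19.6   -3.3]
scene (319, 334, 76, 50) [745.9 518.  173.3 168.1   6. ]
scene (107, 312, 33, 36) [1099.6 -109.5  122.9   27.2   -2.9]
scene (355, 269, 23, 37) [501.6 404.8 140.7  22.3   5.9]
scene (292, 209, 28, 29) [433.2 112.6 106.8  61.9   7.2]
scene (271, 198, 12, 12) [436.3 -14.7  38.6  33.4  87.6]
scene (168, 198, 16, 17) [ 685.7 -303.1   74.7   34.9   13.8]
scene (236, 175, 30, 23) [ 436.8 -143.9  105.3   62.8  -89.6]
scene (179, 160, 29, 21) [ 522.  -364.9  103.9   63.7  -20.2]
dark (174, 119, 89, 62) [627.5   9.6 295.5 201.6 -87.2]
dark (135, 75, 201, 10) [877.5 -50.8 703.5  30.5  89.9]
dark (351, 55, 112, 75) [ 824.3 -655.9  377.5  246.6   81.6]
```

View pics/crop0.png

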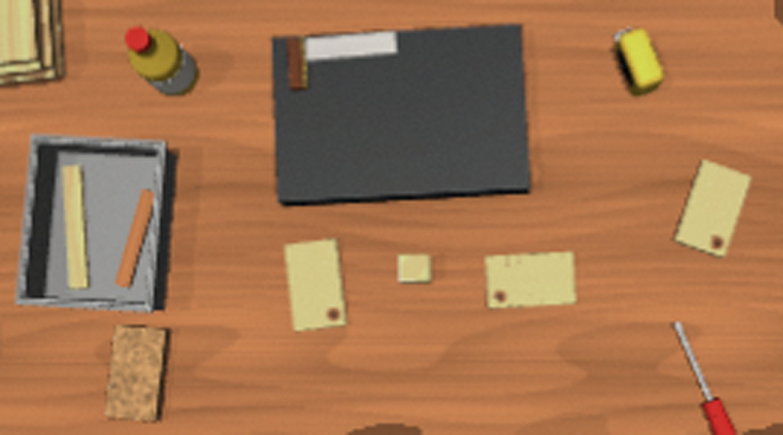

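The crop confirms three pine blanks, each with a dark knot. The offcut, at crop (414,268), sits between two of them. Next: plate, square and bin.

Run:
```python
from h import *
t=dict(np.load("top0.npz"));s=dict(np.load("scene0.npz"))
# plate corners: approx quad in top crop /2.9+offset
def cr(u,v): return (u/2.9+80,v/2.9+110)
print("plate top corners",onplane(t,[cr(273,38),cr(521,26),cr(529,187),cr(280,202)],50).round(1)[:,:2])
print("plate scene corners",onplane(s,[(236,203),(299,247),(267,289),(198,240)],50).round(1)[:,:2])
print("stock",onplane(t,[cr(286,38),cr(302,38),cr(292,90),cr(308,88)],64).round(1)[:,:2])
print("blade",onplane(t,[cr(303,38),cr(396,33),cr(397,53),cr(306,61)],53).round(1)[:,:2])
print("bin rim",onplane(t,[cr(32,136),cr(166,143),cr(152,310),cr(16,301)],75).round(1)[:,:2])
print("knots",onplane(t,[cr(333,314),cr(500,296),cr(717,243)],16).round(1)[:,:2])
print("glue",onplane(t,[cr(136,40)],170).round(1),onplane(t,[cr(180,80)],10).round(1))
save(s,"crops0",(170,170,430,330),3)
```

```text
plate top corners [[ 721.9  160. ]
 [ 734.  -136.5]
 [ 539.8 -144. ]
 [ 524.1  149.3]]
plate scene corners [[ 545.6 -121.5]
 [ 542.1  155.6]
 [ 725.1  160.8]
 [ 739.6 -126.6]]
stock [[717.9 142.1]
 [717.7 123.1]
 [655.1 134.2]
 [657.3 115.4]]
blade [[720.7 123.6]
 [725.8  12.6]
 [701.4  11.3]
 [692.7 119.7]]
bin rim [[600.9 437.9]
 [591.  279.3]
 [396.5 291.7]
 [407.6 450.7]]
knots [[ 393.4   90.2]
 [ 413.7 -109.3]
 [ 475.6 -370.1]]
glue [[688.4 289.8 170. ]] [[681.4 281.   10. ]]
```

View pics/crops0.png

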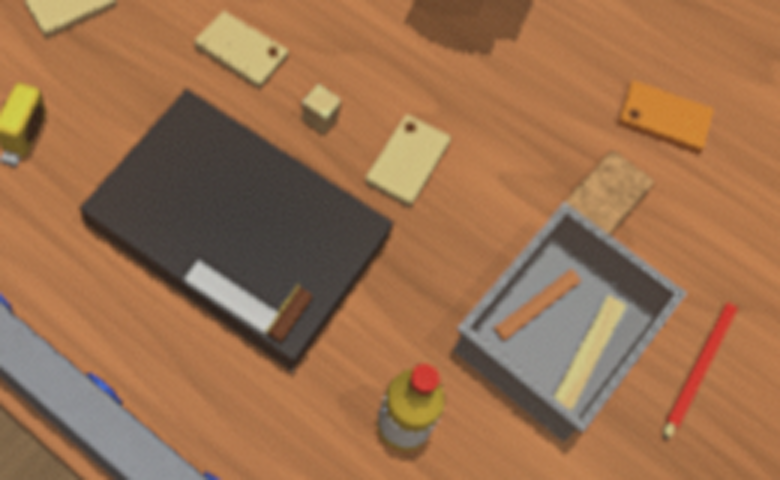

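```bash
cat >> h.py <<'E'
from bench import arm
PC=np.array([630.,9.6]);PY=np.deg2rad(2.8)
def plate(px,py):
    c,s=np.cos(PY),np.sin(PY);return PC+np.array([c*px-s*py,s*px+c*py])
def rot(long_yaw):
    "tool down, jaws across the short axis"
    out=[]
    for f in (1,-1):
        z=f*np.array([-np.sin(long_yaw),np.cos(long_yaw),0]);y=np.array([0,0,-1.]);out.append(np.c_[np.cross(y,z),y,z])
    return out
def best(p,long_yaw):
    q0=arm.observe()["joint_pos"];b=None
    for R in rot(long_yaw):
        q=arm.inverse_kinematics(p,R)
        if q is None: continue
        # prefer little travel and stay near wrist-middle
        c=np.abs(np.array(q)-q0).max()+0.5*abs(q[5])
        if b is None or c<b[0]: b=(c,R,q)
    return b[1],b[2]
def st(tag=""):
    o=arm.observe();print(tag,"t%.2f"%o["time_s"],o["eef_pos"].round(1),"F",o["force"].round(2),"w%.3f"%o["width"]);return o
E
python3 - <<'E'
from h import *
x,y,yaw=520.5,-364.7,np.deg2rad(-19.9)
R,q=best([x,y,90],yaw);print(np.round(q,2))
arm.movep([x,y,90],R);st("above")
d=arm.get_image("wrist");save(d,"wC");np.savez("wC.npz",**d)
E
```

```text
[-0.66  0.2   1.36 -0.    1.58  1.25]
above t1.66 [ 520.2 -365.5   90.5] F [-0.86 -0.95 -0.26] w0.998
```

View pics/wC.png

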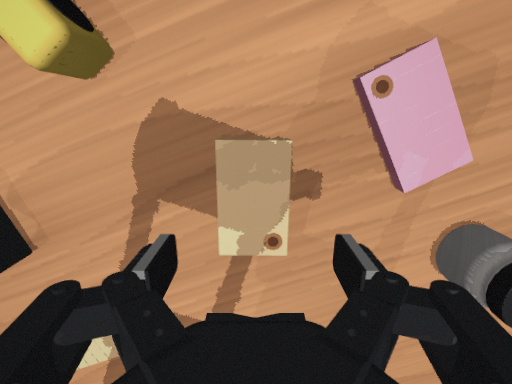

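Wrist view: the blank spans (216–292, 140–256), knot at (272,242), square to the jaws and between them. Descending and gripping.

Run:
```python
from h import *
d=dict(np.load("wC.npz"));p=onplane(d,[(217,141),(291,140),(287,255),(219,254)],16)
print(p.round(1),p.mean(0).round(1))
x,y=520.5,-364.7
arm.move_linear([x,y,8],speed=200);st()
for z in (4,1,-1):
    arm.move_linear([x,y,z],speed=60);o=st(z)
    if o["force"][2]>4: break
d=arm.get_image("wrist");save(d,"wC1")
```

```text
[[ 577.6 -353.8   16. ]
 [ 557.9 -410.3   16. ]
 [ 459.9 -375.    16. ]
 [ 482.1 -316.7   16. ]] [ 519.4 -363.9   16. ]
 t2.27 [ 520.5 -365.3    8.8] F [-0.53 -1.16  0.29] w0.997
4 t2.52 [ 521.1 -365.2    5.5] F [-0.01  1.09  0.5 ] w1.003
1 t2.77 [ 520.5 -364.6    1. ] F [0.16 0.97 0.4 ] w0.998
-1 t3.02 [ 520.4 -364.6   -1.3] F [0.72 0.21 0.44] w1.000
```

View pics/wC1.png

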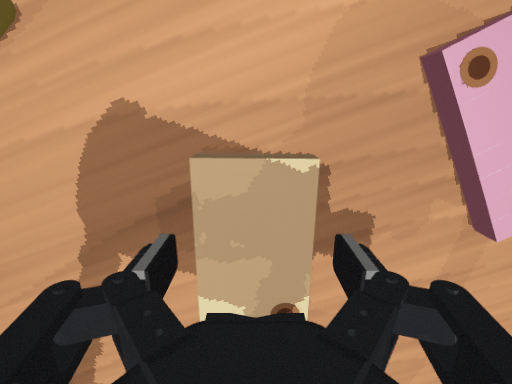

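Run:
```python
from h import *
x,y=520.5,-364.7
arm.grip(0.5);st("grip")
arm.move_linear([x,y,40],speed=120);st("lift")
d=arm.get_image("wrist");save(d,"wC2")
```

```text
grip t3.42 [ 5.208e+02 -3.649e+02 -5.000e-01] F [-0.62 -0.22  2.11] w0.709
lift t3.91 [ 520.5 -364.7   40.1] F [-0.38 -0.34 -1.35] w0.707
```

View pics/wC2.png

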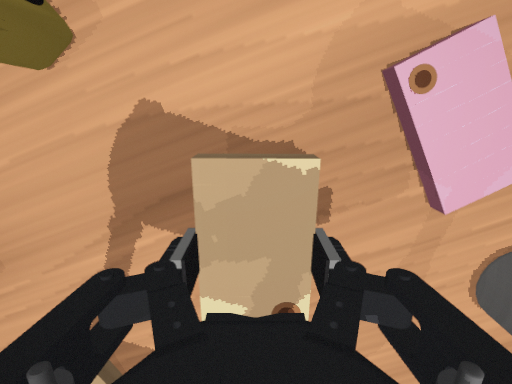

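Held level (width 0.707 ≈ 60 mm). Placing it on the plate.

```bash
cat >> h.py <<'E'
def fz(n=5):
    v=[]
    for _ in range(n): v.append(arm.observe()["force"][2]); arm.dwell(0.01)
    return float(np.mean(v))
def place(x,y,yaw,ztop,grasp_z=-0.5,hi=120,rel=0.86):
    o=arm.observe();p=o["eef_pos"]
    if p[2]<hi-5: arm.move_linear([p[0],p[1],hi],speed=250)
    R,q=best([x,y,hi],yaw);print("q6",np.round(q[5],2))
    arm.movep([x,y,hi],R)
    z=ztop+grasp_z+5
    arm.move_linear([x,y,z],speed=200)
    f0=fz();st("pre %.2f"%f0)
    while z>ztop+grasp_z-3:
        z-=1;arm.move_linear([x,y,z],speed=40);f=fz(4)
        if f-f0>2: break
    st("touch z%.1f df%.2f"%(z,f-f0))
    arm.grip(rel);st("rel");
    arm.move_linear([x,y,hi],speed=250)
def pick(x,y,yaw,hi=90,z=-1):
    R,q=best([x,y,hi],yaw);print("q6",np.round(q[5],2))
    arm.movep([x,y,hi],R);arm.grip(1.0) if arm.observe()["width"]<.8 else None
    arm.move_linear([x,y,z+10],speed=250);arm.move_linear([x,y,z],speed=70);o=st("down")
    arm.grip(0.5);st("grip");arm.move_linear([x,y,120],speed=250);st("lift")
E
python3 - <<'E'
from h import *
x,y=plate(-36,-100);print(x,y)
place(x,y,PY,50)
st()
d=arm.get_image("wrist");save(d,"wP1");np.savez("wP1.npz",**d)
d=arm.get_image("top");save(d,"tP1",(80,100,350,260),2.9);np.savez("tP1.npz",**d)
E
```

```text
598.9279560352697 -92.03920544678549
q6 1.31
pre 0.14 t6.03 [599.3 -93.   55.7] F [-0.19 -0.61  0.27] w0.709
touch z47.5 df4.95 t8.02 [599.2 -92.1  48.4] F [-1.26  0.37  4.45] w0.709
rel t8.30 [598.7 -92.   46.8] F [ 0.28  0.5  -0.56] w0.859
 t8.74 [599.6 -92.2 121.5] F [-0.11  0.97 -0.14] w0.857
```

View pics/wP1.png

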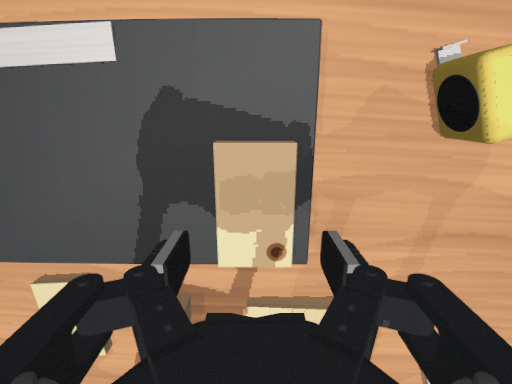

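View pics/tP1.png

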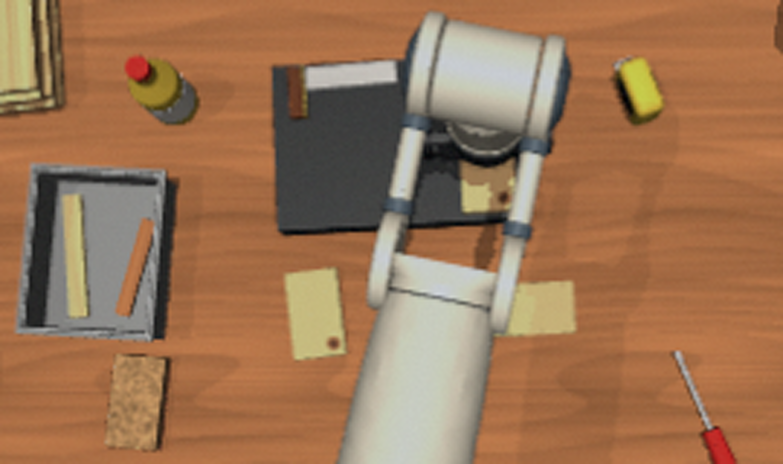

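Run:
```python
from h import *
d=dict(np.load("wP1.npz"));print(d["origin"].round(0))
print("blank",onplane(d,[(214,142),(297,142),(292,267),(218,268)],66).round(1)[:,:2])
print("plate near",onplane(d,[(20,263),(100,264),(210,264),(309,264),(321,19),(314,190)],50).round(1)[:,:2])
t=dict(np.load("tP1.npz"))
def cr(u,v): return (u/2.9+80,v/2.9+100)
print("top near edge candidates",onplane(t,[cr(280,228),cr(281,233)],50).round(1)[:,:2], onplane(t,[cr(281,233)],0).round(1))
print("blank near edge", onplane(t,[cr(463,213),cr(513,210)],66).round(1)[:,:2])
```

```text
[670. -89. 265.]
blank [[ 649.3  -59.8]
 [ 652.2 -121.1]
 [ 547.4 -126.6]
 [ 543.4  -63.8]]
plate near [[ 527.6  124.5]
 [ 531.3   47.6]
 [ 537.   -54.4]
 [ 541.3 -144.9]
 [ 739.  -133.2]
 [ 611.7 -141.6]]
top near edge candidates [[527.6 149.3]
 [521.7 148.1]] [[528.4 156.5   0. ]]
blank near edge [[ 541.5  -66.7]
 [ 544.7 -124.9]]
```

Measured: the blank's near edge is at x 545 and the plate's edge at 538.5, so it lies fully on the plate with a 7 mm margin. Plate centre refined to (634, 9). Next is the middle blank.

```bash
sed -i 's/^PC=.*/PC=np.array([634.,9.0]);PY=np.deg2rad(2.8)/; s/ztop+grasp_z+5$/ztop+grasp_z+2/' h.py
python3 - <<'E'
from h import *
pick(435.2,-144.2,np.deg2rad(90))
x,y=plate(-33,-12);print(x,y)
place(x,y,PY,50)
st()
d=arm.get_image("wrist");save(d,"wP2");np.savez("wP2.npz",**d)
E
```

```text
q6 -0.39
down t11.12 [ 4.356e+02 -1.444e+02 -2.000e-01] F [-0.18 -0.01  0.24] w0.859
grip t11.38 [ 436.3 -144.6    0.5] F [1.12 0.6  5.12] w0.706
lift t12.01 [ 434.6 -144.   118.4] F [-0.55 -0.26 -1.26] w0.709
601.62559470528 -4.597716051352446
q6 -1.68
pre -0.74 t13.72 [601.3  -5.2  51.6] F [ 0.34 -0.75  0.38] w0.710
touch z49.5 df2.19 t14.28 [601.8  -4.6  49.9] F [-1.04 -0.93  1.32] w0.711
rel t14.57 [601.6  -4.6  49.3] F [-0.76 -0.63 -0.22] w0.862
 t15.00 [602.4  -4.6 121.6] F [-0.63  0.98 -0.53] w0.860
```

View pics/wP2.png

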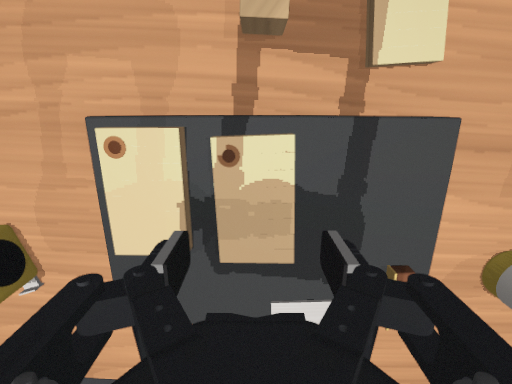

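The wrist camera is now reversed: blank C lies at (95–190, 127–256) and B at (212–295, 135–264), both on the plate, with the square untouched. Third blank.

Run:
```python
from h import *
pick(431.5,113,np.deg2rad(7))
x,y=plate(-33,76);print(x,y)
place(x,y,PY,50)
st()
d=arm.get_image("wrist");save(d,"wP3");np.savez("wP3.npz",**d)
```

```text
q6 -1.51
down t16.67 [ 4.32e+02  1.13e+02 -3.00e-01] F [-0.04 -0.8   0.07] w0.862
grip t16.93 [4.324e+02 1.132e+02 3.000e-01] F [-0.75 -1.08  4.46] w0.703
lift t17.56 [430.9 112.9 118.5] F [-0.06  0.28 -1.48] w0.706
597.3268149632661 83.29722403469376
q6 -1.54
pre -0.27 t18.80 [596.7  83.7  52. ] F [-0.57 -0.72  0.28] w0.699
touch z47.5 df6.42 t19.93 [597.6  83.3  48.7] F [-1.34  0.37  5.76] w0.709
rel t20.22 [597.2  83.3  47. ] F [-0.07  0.85  0.19] w0.857
 t20.66 [598.   83.4 121.5] F [ 0.01  0.1  -0.55] w0.859
```

View pics/wP3.png

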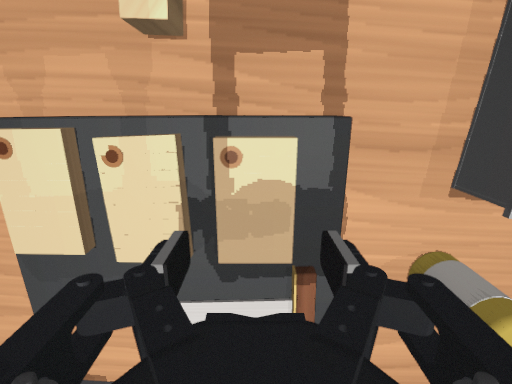

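All three are on the plate; the newest spans (214–298, 138–264). Checking each blank's tilt in the depth map first, to choose where to press.

Run:
```python
from h import *
for f,quads in (("wP3",{"A":[(214,138),(298,138),(293,264),(218,264)],"B":[(97,138),(180,135),(187,262),(117,264)]}),
                ("wP2",{"B":[(212,137),(295,135),(294,264),(217,264)],"C":[(97,128),(180,127),(184,255),(115,255)]}),
                ("wP1",{"C":[(214,142),(297,142),(292,267),(218,268)]})):
    d=dict(np.load(f+".npz"))
    for n,q in quads.items():
        m=np.zeros((384,512),np.uint8);cv2.fillConvexPoly(m,np.array(q),255);m=cv2.erode(m,np.ones((9,9)))
        m[d["z_map"]<=0]=0
        v,u=np.nonzero(m);P=depthpt(d,np.c_[u,v])
        c=P.mean(0);A=np.c_[P[:,:2]-c[:2],np.ones(len(P))]
        for _ in range(3):
            k,*_=np.linalg.lstsq(A,P[:,2],rcond=None);r=P[:,2]-A@k;g=abs(r)<3*r.std()+.1;A,P=A[g],P[g]
        pc=onplane(d,q,66).mean(0)
        print(f,n,"ctr",pc[:2].round(1),"slope",k[:2].round(4),"z",k[2].round(1),"res",r.std().round(2))
```

```text
wP3 A ctr [598.2  83.8] slope [ 0.0015 -0.0003] z 66.5 res 0.61
wP3 B ctr [601.5  -3.8] slope [0.0553 0.554 ] z 72.0 res 14.16
wP2 B ctr [601.9  -5.2] slope [0.0209 0.0403] z 67.5 res 0.77
wP2 C ctr [598.8 -92.4] slope [0.0006 0.0004] z 66.4 res 0.62
wP1 C ctr [598.1 -92.8] slope [ 0.0007 -0.0005] z 66.3 res 0.62
```

A and C lie level (slopes under 0.002). B slopes (0.021, 0.040), raised at its (+x,+y) corner. Confirming by pressing there.

```bash
cat >> h.py <<'E'
def fit(d,q):
    m=np.zeros((384,512),np.uint8);cv2.fillConvexPoly(m,np.array(q,np.int32),255);m=cv2.erode(m,np.ones((9,9)));m[d["z_map"]<=0]=0
    v,u=np.nonzero(m);P=depthpt(d,np.c_[u,v]);A=np.c_[P[:,:2]-P[:,:2].mean(0),np.ones(len(P))]
    for _ in range(4):
        k=np.linalg.lstsq(A,P[:,2],rcond=None)[0];r=P[:,2]-A@k;g=abs(r)<2.5*r.std()+.1;A,P=A[g],P[g]
    return k.round(4),r.std().round(2),len(P)
def press(ctr,a,b,z0=73,zmin=63,name="p",step=1.5,fl=3):
    c,s=np.cos(PY),np.sin(PY);x,y=ctr[0]+c*a-s*b,ctr[1]+s*a+c*b
    R,q=best([x,y,85],PY)
    o=arm.observe()
    if abs(o["eef_pos"][2]-85)>4 or True: arm.movep([x,y,85],R)
    if o["width"]>.05: arm.grip(0.0)
    arm.move_linear([x,y,z0],speed=150);f0=fz(8);z=z0;L=[]
    while z>zmin:
        z-=step;arm.move_linear([x,y,z],speed=40);f=fz(4)-f0;L.append((z,round(arm.observe()["eef_pos"][2],1),round(f,2)))
        if f>fl: break
    print(name,L)
    d=arm.get_image("wrist");save(d,name);np.savez(name+".npz",**d)
    s=arm.get_image("scene");np.savez(name+"_s.npz",**s);save(s,name+"_s",(190,170,320,300),4)
    arm.move_linear([x,y,85],speed=150)
    d=arm.get_image("wrist");save(d,name+"u");np.savez(name+"u.npz",**d)
    s=arm.get_image("scene");np.savez(name+"u_s.npz",**s);save(s,name+"u_s",(190,170,320,300),4)
    st("up")
E
python3 - <<'E'
from h import *
press((601.8,-4.7),40,21,name="pB1")
E
```

```text
pB1 [(71.5, np.float64(71.7), 0.09), (70.0, np.float64(69.9), -0.06), (68.5, np.float64(68.4), 0.14), (67.0, np.float64(66.9), 0.17), (65.5, np.float64(65.9), 2.47), (64.0, np.float64(65.7), 7.06)]
up t24.33 [640.5  18.2  84.1] F [ 0.06  0.33 -0.9 ] w-0.004
```

```bash
python3 -c "
import cv2,numpy as np
a=[cv2.imread('pics/'+n+'.png') for n in('pB1','pB1u')];b=[cv2.resize(cv2.imread('pics/'+n+'.png'),(390,390))[:,:] for n in('pB1_s','pB1u_s')]
cv2.imwrite('pics/pBw.png',cv2.resize(np.hstack(a),(800,300)));cv2.imwrite('pics/pBs.png',np.hstack(b))"
```

```text
(no output)
```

View pics/pBw.png

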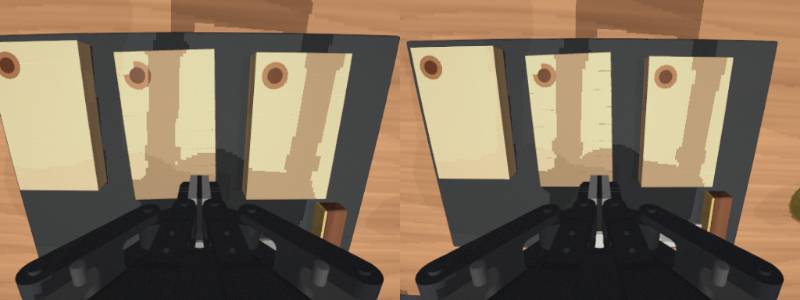

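View pics/pBs.png

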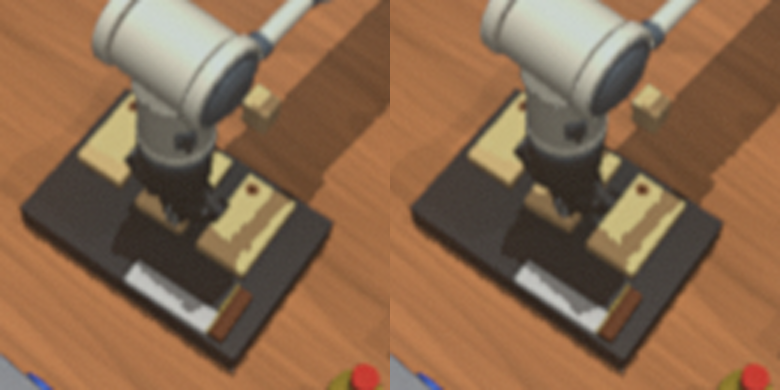

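Run:
```python
from h import *
k=1/.78125
for n,q in(("pB1",[(116,54),(212,51),(212,178),(134,196)]),("pB1u",[(128,58),(208,55),(210,172),(142,184)])):
    d=dict(np.load(n+".npz"));print("B",n,fit(d,(np.array(q)*k).astype(int)))
for n,q in(("pB1",[(260,54),(350,56),(328,195),(250,195)]),("pB1u",[(252,58),(330,60),(312,182),(244,182)])):
    d=dict(np.load(n+".npz"));print("A",n,fit(d,(np.array(q)*k).astype(int)))
```

```text
B pB1 (array([-2.42000e-02, -5.79000e-02,  6.75286e+01]), np.float64(0.71), 16831)
B pB1u (array([2.0700e-02, 3.5400e-02, 6.7222e+01]), np.float64(0.71), 12802)
A pB1 (array([ 8.00000e-04, -1.80000e-03,  6.63917e+01]), np.float64(0.59), 16882)
A pB1u (array([ 1.20000e-03, -1.10000e-03,  6.64002e+01]), np.float64(0.61), 12667)
```

Pressing the raised corner flipped B's slope from (+0.021,+0.035) to (−0.024,−0.058), about 0.1 rad, at under 0.3 N of force. It tipped back on release. A stayed level, so B is the twisted one and goes to the bin.

Run:
```python
from h import *
x,y=601.8,-4.7
R,q=best([x,y,110],PY);arm.movep([x,y,110],R);arm.grip(0.86)
arm.move_linear([x,y,58],speed=200);arm.move_linear([x,y,49.5],speed=70);st("down")
arm.grip(0.5);st("grip");arm.move_linear([x,y,130],speed=200);st("lift")
d=arm.get_image("wrist");save(d,"wB1")
```

```text
down t26.03 [602.1  -4.7  50.1] F [-0.52  0.21 -0.08] w0.857
grip t26.29 [602.6  -4.6  50.9] F [0.24 0.76 3.99] w0.710
lift t26.84 [601.5  -4.7 128.9] F [ 0.36 -0.66 -2.13] w0.705
```

View pics/wB1.png

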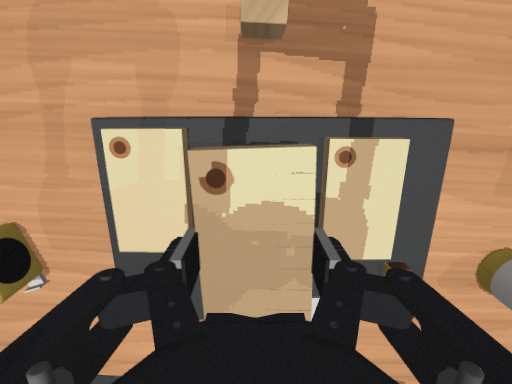

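B is held at (190–316, 146–318), with A and C undisturbed. On to a point above the bin, where I check the position before lowering.

Run:
```python
from h import *
x,y=499,365
R,q=best([x,y,140],np.deg2rad(-3.9));print(np.round(q,2));arm.movep([x,y,140],R);st()
d=arm.get_image("wrist");save(d,"wBin");np.savez("wBin.npz",**d)
```

```text
[ 0.58  0.14  1.34 -0.    1.66 -0.93]
 t28.32 [499.6 364.  139.7] F [-0.47 -0.1  -0.48] w0.705
```

View pics/wBin.png

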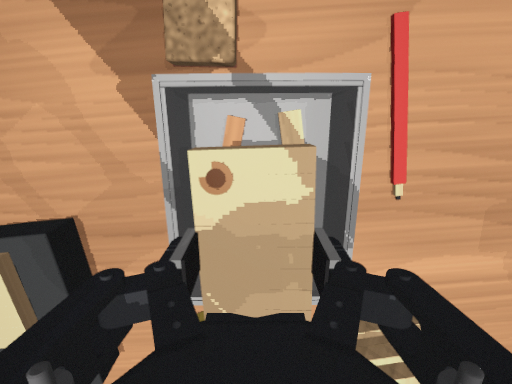

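Run:
```python
from h import *
d=dict(np.load("wBin.npz"))
p=onplane(d,[(154,77),(370,75),(175,300),(357,230)],75);print(p.round(1)[:,:2])
```

```text
[[398.7 297. ]
 [408.2 454.3]
 [591.  282.7]
 [531.1 449.1]]
```

Bin centre from this view is (498, 370), against (499, 365) from above. Using (498.5, 368) and lowering.

Run:
```python
from h import *
place(498.5,368,np.deg2rad(-3.7),13,hi=140,rel=0.9)
d=arm.get_image("wrist");save(d,"wBin2")
R=arm.observe()["ee_rot"]
q=arm.observe()["joint_pos"].copy();q[0]=-0.9
p=arm.observe()["eef_pos"];arm.move_linear([p[0],p[1],230],speed=250)
q=arm.observe()["joint_pos"].copy();q[0]=-1.32;arm.movej(q);st()
for n in("top","scene"):
    d=arm.get_image(n);np.savez(n+"F.npz",**d)
    save(d,n+"F",(80,110,350,260) if n=="top" else (160,120,430,330),2.9)
```

```text
q6 -0.93
pre -0.70 t29.44 [498.8 368.1  14.8] F [-0.25  0.53  0.46] w0.707
touch z11.5 df4.56 t30.29 [498.9 368.1  12.1] F [ 1.2  -0.99  3.7 ] w0.708
rel t30.60 [498.2 368.7  11. ] F [ 1.14  4.65 -1.28] w0.902
 t35.33 [ 186.8 -589.5  229.1] F [ 0.18  0.65 -0.03] w0.901
```

View pics/wBin2.png

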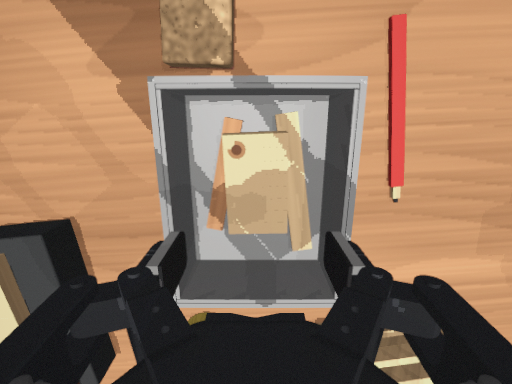

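View pics/topF.png

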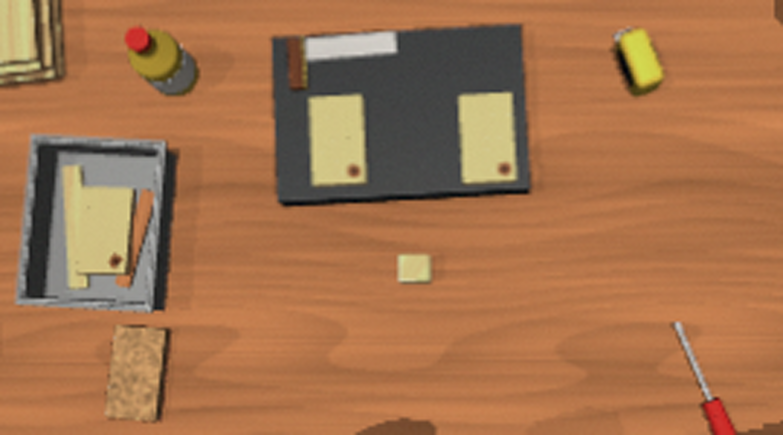

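View pics/sceneF.png

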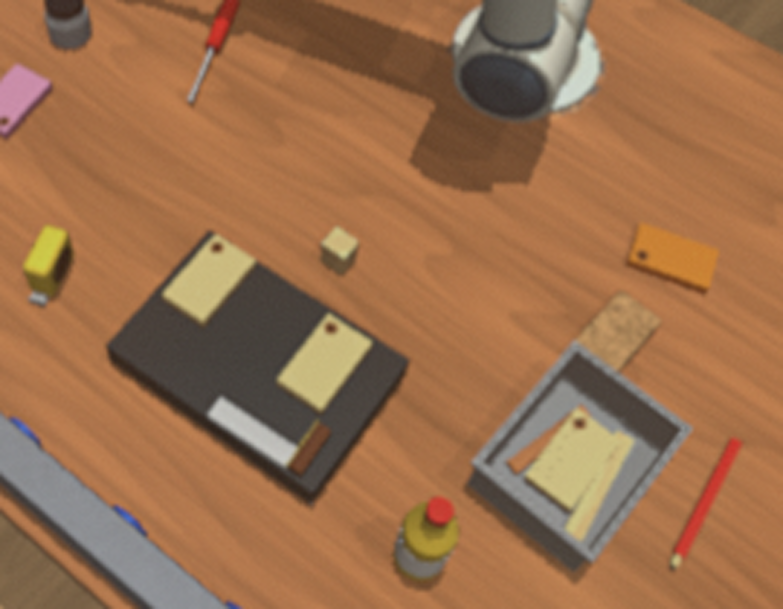

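The final pictures show blank B in the bin at top crop (105,230). A (337,140) and C (487,138) lie flat on the plate, and the square and bystanders are where they were. Handing in.

Run:
```python
from h import *
print(arm.finish_job())
```

```text
the job is handed in; nothing more can be done
None
```

I laid all three blanks on the granite plate and put the twisted one in the grey bin. I handed the job in at about 35 s of the 72 s allowed.

- **Finding it:** With all three on the plate, the depth map showed the middle blank (B, first seen near x 435, y -144) tilted, with its far-left corner raised. Pressing that corner tipped it about 0.1 rad at under 0.3 N, and it tipped back when I let go.
- **Not pressed:** I pressed only that one corner. I took the other two blanks as sound because the depth map showed them level (slopes under 0.002). I did not press them.
- **Last checks:** The final pictures show B inside the bin on the offcut strips, and the other two lying on the plate, well clear of the square. The square and the nearby bench items look unmoved.
- **Disagreements:** The top and wrist cameras placed the bin centre 5 mm apart in y, so I used a point between them. As the fingers opened in the bin I read a sideways force of about 4.7 N, probably a brush against the blank or one of the loose strips.

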